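# Strain check: hold a glass sample in the polarised beam

## Robot

A 6-joint arm with a two-finger parallel gripper is mounted at the origin on the work surface. World frame = base frame: x ahead of the robot, y to its left, z up, the work surface at z = 0. Lengths are in m, angles in rad, forces in N, time in s.
With the tool pointing down it reaches from about 0.35 to 0.85 m from the base axis. Payload 8.1 kg.
Tool frame: the origin (TCP) lies at the centre of the arm's flange, where the gripper is bolted on; the fingertips stand 186 mm ahead of it and the grasp point (between the pads) lies 167 mm ahead of it; z points along the fingers, y is the line along which they close (so a half turn about z gives the same grasp; the last joint's range is limited). The gripper opens to 93 mm and grips with 3 to 60 N. Pads are 15 mm wide; open, the fingers measure 128 mm over their backs; the gripper's body (75 mm by 188 mm) begins 65 mm behind the grasp point.
Start: joints at [1.055, 0.13, 1.488, -0, 1.523, -0.085], TCP at [0.251, 0.545, 0.405] pointing down, gripper open.
Joint ranges: [-2.96, 2.96], [-0.89, 2.26], [0.02, 2.5], [-1.34, 4.48], [0, 2.73], [-2.66, 2.66]. Speed limits (rad/s): [2.39, 2.39, 2.79, 3.14, 3.14, 3.14].

## Interface

Orientations are given as a rotation vector (axis times angle).
In Python, from plant import robot gives the robot as it stands.
- The arm moves only by the tool apply_moves, never from a script. Its argument "series" is a list of rows, each a list of 2 entries, a list of its own where there are three numbers: the shift along the tool's x, y, z in mm, then the turn, a rotation vector about the tool's x, y, z in rad. A call has 1 to 12 rows; each row shifts and turns the commanded pose from where the row before left it, along the tool's axes as they then stand; what a row does not reach is not made up. A row lasts 1/12 s, in which the tool goes at most 41.7 mm and 7.16 degrees, less where a joint would pass 70% of its speed; a pose out of reach is approached as far as the arm can. A call is refused whole if a number of a shift passes 41.7 or a number of a turn 0.125, either way. A call with a gripper value outside its range is refused whole. "claw" is the opening, from 0 (shut) to 1 (fully open), set as the call begins (left out, the last holds). The fingers move at their own pace and stop on an object; "newtons" is the grip in N (left out, the last holds). Time passes only in rows, so rows that do not move let the fingers close. It gives the time, the measured TCP pose, the force, the opening and the grip force at its end, in the units of the state.
- robot.read_state(): the state, without advancing time (a new reading comes with each control period).
- robot.read_camera(name): name is "side" or "top"; returns (picture, depth): 384x512x3 uint8, blue, green, red; 384x512 float32, m along the optical axis (not along the pixel's ray), 0 where there is no reading.
- robot.calibration(name): a dict with "fx", "fy", "cx", "cy" (pixels), "D" ([k1, k2, p1, p2, k3] as OpenCV has them; the pictures are not rectified), "extrinsics" (4x4, takes a point from world to camera coordinates). Camera axes: x right, y down, z forward; pixel columns grow to the right and rows downward; lengths in m; the calibration is good to about 2 mm. A picture is of the moment at which its call begins. calibration takes no time and is no camera call.
- robot.close_job(): hands the job in; it is judged then, once.
The state is a dict: "t": time; "q": joint angles; "dq": joint speeds; "joint_torque": joint torques, N m; "tool_pos": TCP position; "orientation": TCP orientation; "force": force on the tool from outside, world axes, zero at the start; "wrist_torque": the same for the moment, N m; "opening": finger opening in m; "gripper_force": force on a finger pad.
Only numpy, scipy, OpenCV 4.12 (cv2) and the standard library are available. Lean on these libraries where they do the work, as an engineer would, in place of code of your own. Each camera call takes 0.05 s, during which the arm holds its last target. There are 200 camera calls.

## Task

Check the tallest glass sample for strain: first push the switch on top of the viewer's lamp all the way over to on, then take the tallest sample out of the wooden rack, gripping it by its two narrow frosted faces only (the fingers must never touch the clear polished faces), and hold it still in the gap of the viewer, upright, its clear faces square to the light and its middle on the beam, touching nothing but your fingers. Finish while still holding it there, and leave the other samples, the pliers and the bottle where they are.

Things in the scene. Friction and masses are not known exactly. Their poses are not given: they have to be found in the camera images.
- strain_viewer: Strain viewer, fixed: base plate, grey lamp housing, black analyser plate with a round dark filter, open gap between. Origin on the table below the gap's middle; x from the switch's off side to its on side, y along the light, analyser to lamp. In mm: base x +-50, y -90..180, top z 12; lamp x +-45, y 60..175, top z 125; analyser x +-45, y -74..-60, top z 135.
- beam_mid (a point): Middle of the light path: on the axis of the 16 mm lamp aperture and of the filter, halfway across the gap, 85 mm above the table. Axes as the viewer's.
- lamp_switch (a joint): Toggle switch on top of the lamp, rad: 0 = off (leans to viewer -x), 1.0 = fully on (leans to +x); starts at 0 to 0.15. Turns about viewer y, stays where left, needs about 2 N at its ball. 50 mm arm, pivot 147 mm above the table at viewer x 0, y 125 mm, on a black block 70 x 50 mm (top at 150 mm, round hub to 160).
- lamp_switch_tip (a point): Centre of the black ball (26 mm across) at the end of the switch's arm; about 191 mm above the table at off and at on, and 24 mm to the viewer's -x side of the pivot at off, 24 mm to its +x side at on.
- sample_rack: Wooden rack, fixed, 72 x 190 x 30 mm, origin under its centre on the table. Three slots in a row along its y, at y = -58, 0 and 58 mm, each 39 mm (x) by 19 mm (y) and 20 mm deep; one sample stands in each, in any order, its x along the rack's x.
- sample_tall: Tallest glass sample, 36 x 16 mm section, 95 mm tall, about 0.14 kg, upright in a rack slot, underside 10 mm above the table. Origin at the centre of its underside, z up. Its narrow faces (16 mm wide, at +x and -x, 36 mm apart) are frosted matt white: grip here. Its broad faces (at +y and -y, 16 mm apart) are clear polished glass: fingers off; they must face along the light.
- sample_tall_mid (a point): The middle of the tallest sample, 47.5 mm above its underside; axes as the sample's.
- sample_mid: Another sample of the same make, 36 x 16 mm section, 72 mm tall, in another slot; leave alone. Origin at the centre of its underside.
- sample_short: Another sample of the same make, 36 x 16 mm section, 52 mm tall, in another slot; leave alone. Origin at the centre of its underside.
- pliers: Glass pliers with red grips lying on the bench, about 170 x 66 x 14 mm, jaws to their +y; origin under the middle. Leave alone.
- oil_bottle: Small white round bottle with a green cap, 44 mm across, 110 mm tall, origin at the centre of its underside. Leave alone.
Things that resemble listed ones, but are neither listed nor needed, are in the scene too. Leave any blue or purple look-alike of the sample_tall alone.

How it is judged:
On the way, in this order (a step that is already met when the one before it is completed fails the run):
1. the lamp switch is pushed over to on (value of joint lamp_switch above 0.85 rad), for 0.2 s.
2. the tallest sample is gripped by both frosted faces and clear above the rack (contact force between each of sample_tall_c1, sample_tall_c2 and the fingers above 0.5 N and contact force between sample_tall and strain_viewer below 0.05 N and contact force between sample_tall and sample_rack below 0.05 N and height (world z) of sample_tall above 0.04 m), for 0.2 s.
3. the sample is held in the beam (contact force between each of sample_tall_c1, sample_tall_c2 and the fingers above 0.5 N and contact force between sample_tall and strain_viewer below 0.05 N and contact force between sample_tall and sample_rack below 0.05 N and x of sample_tall_mid in the frame of strain_viewer between -0.007 and 0.007 m and y of sample_tall_mid in the frame of strain_viewer between -0.025 and 0.025 m and z of sample_tall_mid in the frame of strain_viewer between 0.073 and 0.097 m and angle between sample_tall's own z axis and vertical below 0.14 rad and angle between the y axis of sample_tall and the y axis of strain_viewer, either way round below 0.14 rad and value of joint lamp_switch above 0.85 rad), for 0.5 s.
At the end, for the whole second after the job is handed in: Switch on (above 0.85 rad). Tallest sample gripped on both frosted faces, off viewer and rack, under 20 mm/s; its middle within 7 mm of the beam sideways, 12 mm in height, 25 mm of the gap's middle along the light; upright and square to the light within 0.14 rad (all of step 3 and linear speed of sample_tall below 0.02 m/s); the arm keeps its last pose, push and grip.
It fails at once if a finger touches a clear polished face of the tallest sample (contact force between sample_tall_c0 and the fingers above 0.5 N).
It fails at once if middle sample disturbed (moved by more than 12 mm) (distance of sample_mid from where it was at the start of the episode above 0.012 m).
It fails at once if short sample disturbed (moved by more than 12 mm) (distance of sample_short from where it was at the start of the episode above 0.012 m).
It fails at once if pliers disturbed (moved by more than 25 mm) (distance of pliers from where it was at the start of the episode above 0.025 m).
It fails at once if bottle disturbed (moved by more than 25 mm) (distance of oil_bottle from where it was at the start of the episode above 0.025 m).
It also fails if it takes over 58 s, if anything falls off the work surface, if the arm or the gripper's body presses on something with over 40 N, if the wrist force passes 120 N, or if a joint passes its speed limit or range.

## Working session

There is one attempt and no reset: what is moved stays moved. The work goes in short steps, Python scripts to look and compute and a tool call to move; the robot and the scene stay as the last step left them, time stands still between calls to the robot, and variables do not carry over. Pictures are saved under pics/ and viewed, at most 10 in all, crops included, and the job is handed in when it is done.

Besides the shell and the picture viewer there is one more tool, called after "Emit:" as name([rows], argument=value, ...), one row to a line, values as JSON. apply_moves: Moves the arm, as the interface text tells. Its arguments: {"type":"object","properties":{"series":{"type":"array"},"claw":{"type":"number"},"newtons":{"type":"number"}},"required":["series"]}

```bash
mkdir -p pics; cat > h.py <<'E'
import numpy as np, cv2
from plant import robot
def snap(n,tag):
    im,d=robot.read_camera(n); cv2.imwrite(f'pics/{tag}.png',im); np.save(f'pics/{tag}.npy',d); return im,d
def world(n,d):
    c=robot.calibration(n); K=np.array([[c['fx'],0,c['cx']],[0,c['fy'],c['cy']],[0,0,1]])
    v,u=np.mgrid[0:384,0:512]; p=np.stack([u,v],-1).reshape(-1,1,2).astype(float)
    p=cv2.undistortPoints(p,K,np.array(c['D'],float)).reshape(384,512,2)
    P=np.dstack([p[...,0]*d,p[...,1]*d,d]); E=np.array(c['extrinsics'])
    W=(P-E[:3,3])@E[:3,:3]; W[d<=0]=np.nan; return W
E
python3 - <<'E'
from h import *
for n in('top','side'):
    im,d=snap(n,n+'0'); np.save(f'pics/{n}0w.npy',world(n,d))
    c=robot.calibration(n);E=np.array(c['extrinsics']);print(n,-E[:3,:3].T@E[:3,3],E[2,:3])
print(robot.read_state())
E
```

```text
top [ 0.42877727 -0.01676372  0.97710263] [ 0.20522712  0.01307649 -0.97862701]
side [ 0.24963672 -0.481541    0.68613633] [ 0.45175396  0.59367608 -0.66593323]
{'t': 0.1, 'q': array([ 1.05459631e+00,  1.31122070e-01,  1.48915553e+00,  3.89815523e-07,
        1.52299729e+00, -8.53982018e-02]), 'dq': array([ 7.39754696e-04, -1.04885010e-03, -1.56313484e-03, -1.13159945e-03,
       -3.29084897e-04,  6.52715330e-05]), 'joint_torque': array([ 1.31978708e-03, -5.61337996e+01, -4.93100095e+01,  7.71098142e-02,
        2.89694272e-02, -2.20357867e-05]), 'tool_pos': array([0.25044016, 0.54501553, 0.40377848]), 'orientation': array([-6.71374350e-01, -3.06850465e+00,  2.52321745e-03]), 'force': array([ 0.45915034, -0.31875722, -0.01971353]), 'wrist_torque': array([ 0.02719178,  0.0159411 , -0.01942261]), 'gripper_force': 0.0, 'opening': 0.09291725238156573}
```

View pics/top0.png

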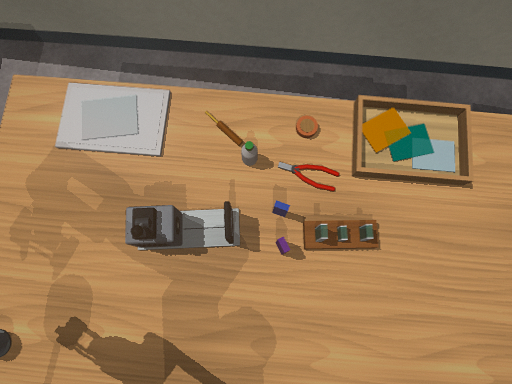

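View pics/side0.png

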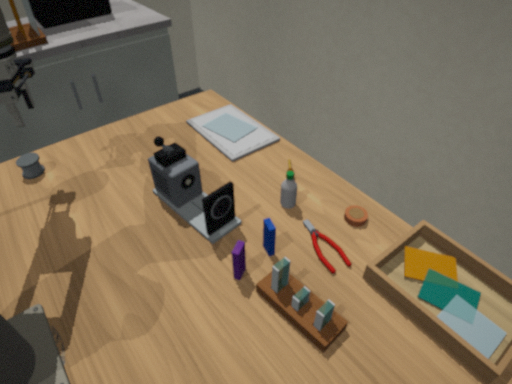

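The top view shows the viewer at about (183,227) with the lamp to the left, so viewer +y is roughly world +y. The rack is at (341,233). In the side view the tallest sample is the near-left one at (281,275), with purple and blue decoys at (239,260) and (269,237). The switch ball at (158,141) leans to -x.

```bash
python3 - <<'E'
from h import *
Wt=np.load('pics/top0w.npy'); Ws=np.load('pics/side0w.npy')
def box(W,u0,u1,v0,v1,z0,z1,name):
    P=W[v0:v1,u0:u1].reshape(-1,3); P=P[(P[:,2]>z0)&(P[:,2]<z1)]
    if len(P)<4: print(name,len(P));return
    r=cv2.minAreaRect((P[:,:2]*1000).astype(np.float32)); print(name,len(P),np.round(P.mean(0),4),'rect',np.round(r[0],1),np.round(r[1],1),round(r[2],1),'z',np.round(np.percentile(P[:,2],[5,50,95]),4))
box(Wt,295,390,208,256,.024,.036,'rack top')
box(Wt,120,182,200,250,.118,.13,'lamp')
box(Wt,120,182,200,250,.143,.156,'block')
box(Wt,120,182,190,250,.165,.21,'ball')
box(Wt,170,245,195,255,.006,.02,'base')
box(Wt,218,245,195,250,.125,.14,'analyser')
for a,b in((313,332),(334,352),(357,378)):
    box(Wt,a,b,215,248,.04,.13,f'samp{a}')
box(Ws,145,175,130,160,.17,.21,'ball side')
box(Ws,268,292,250,295,.06,.13,'tall side')
box(Ws,268,292,250,295,.095,.115,'tall side top')
box(Ws,290,312,283,312,.05,.13,'s2 side')
box(Ws,314,336,295,330,.06,.13,'s3 side')
box(Wt,270,292,198,218,.01,.15,'blue');box(Wt,274,292,235,256,.01,.15,'purple');box(Wt,238,262,138,168,.02,.15,'bottle')
im=cv2.imread('pics/top0.png');im2=cv2.imread('pics/side0.png')
a=cv2.resize(im[200:260,110:250],None,fx=5,fy=5,interpolation=3)
b=cv2.resize(im[205:260,265:390],None,fx=5,fy=5,interpolation=3)
cv2.imwrite('pics/c1.png',np.vstack([a[:,:700],np.pad(b,((0,0),(0,75),(0,0)))]))
E
```

```text
rack top 1510 [ 0.5514 -0.2314  0.0303] rect [ 553.6 -233.5] [ 72.7 189.3] 5.9 z [0.0273 0.0303 0.0331]
lamp 1085 [0.523  0.2274 0.1248] rect [525. 239.] [ 90.8 117. ] 8.0 z [0.1214 0.125  0.1277]
block 468 [0.5276 0.2421 0.1501] rect [524.2 246. ] [70.3 51.1] 9.0 z [0.1459 0.1502 0.1535]
ball 132 [0.5012 0.2411 0.1967] rect [502.2 241.7] [25.4 29.6] 63.3 z [0.1697 0.1992 0.2042]
base 1895 [0.5391 0.1172 0.0125] rect [547.9 119.3] [143.5 180.4] 1.3 z [0.0095 0.0125 0.0155]
analyser 234 [0.5492 0.0552 0.1343] rect [549.8  55.7] [90.1 14.1] 7.3 z [0.1304 0.1346 0.1373]
samp313 178 [ 0.5455 -0.1735  0.0919] rect [ 546.9 -176.2] [36.1 16.9] 5.4 z [0.0522 0.1038 0.1072]
samp334 120 [ 0.5521 -0.2325  0.0594] rect [ 553.3 -233.9] [36.3 17.2] 7.1 z [0.0455 0.0615 0.0648]
samp357 161 [ 0.5583 -0.2886  0.0717] rect [ 559.1 -290.8] [36.1 14.9] 7.1 z [0.0425 0.0797 0.0843]
ball side 100 [0.4994 0.2363 0.1933] rect [500.  238.4] [18.5 22. ] 56.2 z [0.1749 0.1952 0.2033]
tall side 349 [ 0.5431 -0.18    0.0909] rect [ 546.2 -176.9] [37.5 17.3] 5.7 z [0.0632 0.0957 0.1064]
tall side top 176 [ 0.5448 -0.1779  0.1038] rect [ 546.4 -176.6] [36.9 16.8] 5.7 z [0.0967 0.1049 0.1069]
s2 side 169 [ 0.5516 -0.2361  0.0599] rect [ 552.8 -234.8] [36.7 17.1] 5.9 z [0.0523 0.0608 0.0633]
s3 side 253 [ 0.5552 -0.2944  0.0776] rect [ 557.6 -293. ] [37.5 17.3] 5.9 z [0.062  0.081  0.0833]
blue 178 [ 0.5985 -0.0702  0.0752] rect [601.8 -71. ] [35.3 16.5] 74.3 z [0.0191 0.0928 0.0973]
purple 147 [ 0.5058 -0.0807  0.0809] rect [507.5 -82.4] [36.1 15.8] 31.2 z [0.0257 0.0949 0.0976]
bottle 311 [0.7395 0.0229 0.0727] rect [756.2  37.7] [80.  42.7] 54.7 z [0.0222 0.0755 0.1115]
```

View pics/c1.png

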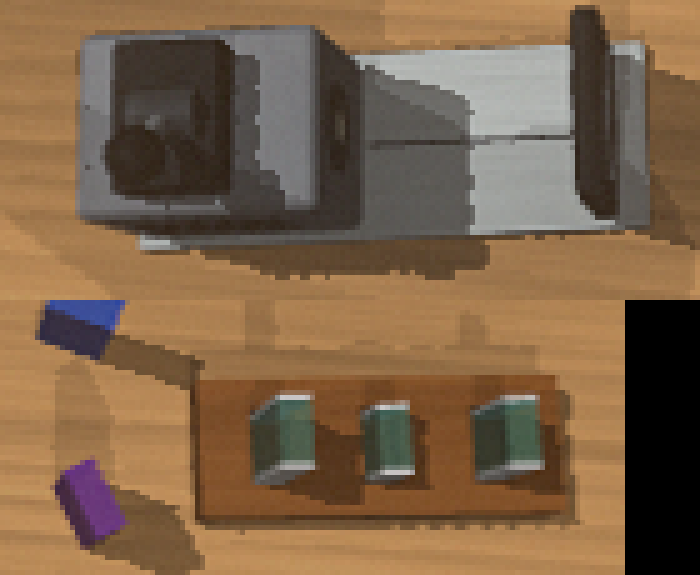

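Viewer origin comes out at about (541,122) mm with yaw 7.65°. The tall sample is at (546.7,-176.4), yaw about 6°, and the 105 mm top height matches the description. The block-to-analyser distance is 192 mm, as it should be. I'll turn the tool so its y lies along viewer x and close the fingers.

Emit:
apply_moves([
  [[0,0,0],[0,0,0.112]],
  [[0,0,0],[0,0,0.112]],
  [[0,0,0],[0,0,0.112]],
  [[0,0,0],[0,0,0.112]],
  [[0,0,0],[0,0,0.112]],
  [[0,0,0],[0,0,0.112]],
  [[0,0,0],[0,0,0.112]],
  [[0,0,0],[0,0,0.112]],
  [[0,0,0],[0,0,0.112]],
  [[0,0,0],[0,0,0]],
  [[0,0,0],[0,0,0]],
], claw=0, newtons=20)

```text
t: 1.02
tool_pos: [0.2505, 0.5451, 0.4043]
orientation: [2.066, 2.367, -0.001]
force: [-0.1, 0.2, -0.9]
opening: 0.0244
gripper_force: 0.0
```

Emit:
apply_moves([
  [[-30,14,0],[0,0,0]],
  [[-30,14,0],[0,0,0]],
  [[-30,14,0],[0,0,0]],
  [[-30,14,0],[0,0,0]],
  [[-30,14,0],[0,0,0]],
  [[-30,14,0],[0,0,0]],
  [[-30,14,0],[0,0,0]],
  [[-30,14,0],[0,0,0]],
  [[-30,14,0],[0,0,0]],
  [[-30,14,0],[0,0,0]],
  [[-30,10,0],[0,0,0]],
  [[0,0,0],[0,0,0]],
])

```text
t: 2.02
tool_pos: [0.4446, 0.2338, 0.4046]
orientation: [2.069, 2.362, -0.002]
force: [0.4, 0.3, -0.5]
opening: 0.0003
gripper_force: 0.0
```

```bash
cat >> h.py <<'E'
from scipy.spatial.transform import Rotation as R
ux=np.array([.9911,.1331,0]);uy=np.array([-.1331,.9911,0]);O=np.array([540.9,122.1,0])
def rel(tx,ty,tz,yaw):
    """target in viewer mm (TCP), yaw deg of tool y in world -> tool shift needed"""
    s=robot.read_state(); M=R.from_rotvec(s['orientation']).as_matrix(); p=s['tool_pos']*1000
    t=O+tx*ux+ty*uy+np.array([0,0,tz]); c=np.radians(yaw)
    T=np.column_stack([[-np.sin(c),np.cos(c),0],[np.cos(c),np.sin(c),0],[0,0,-1]])
    q=p-O
    print('t',s['t'],'pos',np.round(p,1),'viewer xyz',np.round([q@ux,q@uy,p[2]],1),'shift',np.round(M.T@(t-p),1),'turn',np.round(R.from_matrix(M.T@T).as_rotvec(),3),'q',np.round(s['q'],2),'open',round(s['opening'],4),'F',np.round(s['force'],1),s['gripper_force'])
E
python3 -c "
from h import *
rel(-80,125,364,7.65)
snap('side','side1')"
```

```text
t 2.0167 pos [444.6 233.8 404.6] viewer xyz [-80.6 123.5 404.6] shift [ 1.6  0.6 40.6] turn [ 0.001  0.002 -0.002] q [ 0.38 -0.14  1.75 -0.    1.52  0.25] open 0.0003 F [ 0.4  0.3 -0.5] 0.0
```

View pics/side1.png

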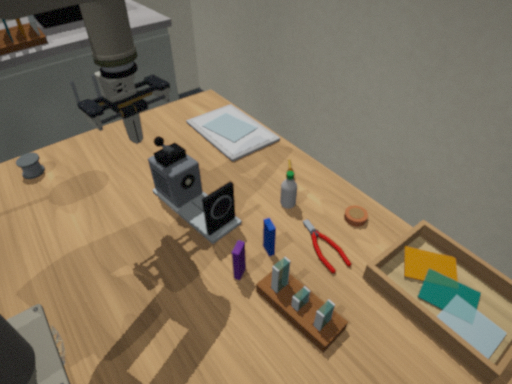

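The closed fingers at (134,130) stand just on the off side of the ball at (158,141). I'll lower and push.

Emit:
apply_moves([
  [[0,0,20],[0,0,0]],
  [[0,0,20],[0,0,0]],
  [[0,5,0],[0,0,0]],
  [[0,7,0],[0,0,0]],
  [[0,7,0],[0,0,0]],
  [[0,7,0],[0,0,0]],
  [[0,7,0],[0,0,0]],
  [[0,7,0],[0,0,0]],
  [[0,7,0],[0,0,0]],
  [[0,7,0],[0,0,0]],
  [[0,7,0],[0,0,0]],
  [[0,7,0],[0,0,0]],
])

```text
t: 3.07
tool_pos: [0.5109, 0.2468, 0.3647]
orientation: [2.07, 2.363, 0.0]
force: [-1.1, -0.5, 0.5]
opening: 0.0007
gripper_force: 0.8
```

Emit:
apply_moves([
  [[0,4,0],[0,0,0]],
  [[0,0,0],[0,0,0]],
  [[0,0,0],[0,0,0]],
])

```text
t: 3.32
tool_pos: [0.5143, 0.2472, 0.3644]
orientation: [-2.07, -2.363, 0.0]
force: [0.0, -0.5, -0.4]
opening: 0.0003
gripper_force: 0.0
```

```bash
python3 -c "
from h import *
rel(-8,125,364,7.65)
im,d=snap('side','side2'); W=world('side',d); im=cv2.resize(im[90:250,90:250],None,fx=3.5,fy=3.5,interpolation=3);cv2.imwrite('pics/c2.png',im)"
```

```text
t 3.3167 pos [514.3 247.2 364.4] viewer xyz [ -9.7 127.5 364.4] shift [-2.5  1.7  0.4] turn [-0.     0.    -0.002] q [ 0.36  0.07  1.62 -0.    1.45  0.23] open 0.0003 F [ 0.  -0.5 -0.4] 0.0
```

View pics/c2.png

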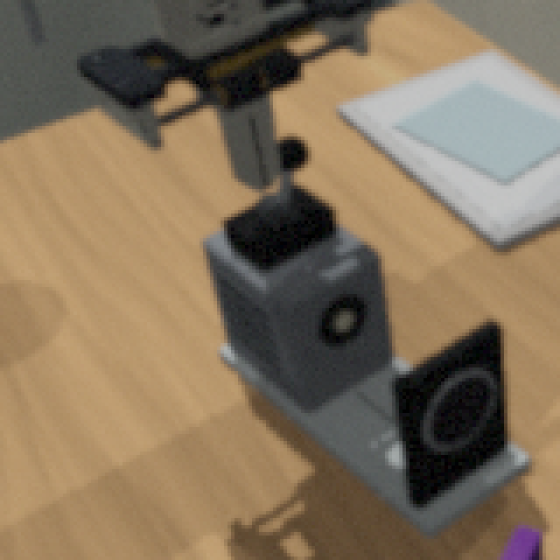

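The ball at crop (292,153) sits past the finger but the arm is barely beyond upright, so I'll push further and watch the force.

Emit:
apply_moves([
  [[-1,4,0],[0,0,0]],
  [[-1,4,0],[0,0,0]],
  [[0,0,0],[0,0,0]],
])

```text
t: 3.62
tool_pos: [0.5212, 0.2463, 0.3642]
orientation: [-2.067, -2.361, 0.007]
force: [-12.4, -0.7, 4.9]
opening: 0.0004
gripper_force: 5.9
```

```bash
python3 -c "
from h import *
rel(0,125,364,7.65)
im,d=snap('side','side3'); W=world('side',d); P=W[125:140,160:185].reshape(-1,3)
V=np.column_stack([(P*1000-O)@ux,(P*1000-O)@uy,P[:,2]*1000]);g=im[125:140,160:185].max(2).ravel()
k=(V[:,2]>170)&(g<60)&(abs(V[:,1]-125)<25);print(k.sum(),V[k].mean(0),V[k].min(0),V[k].max(0))"
```

```text
t 3.6167 pos [521.2 246.3 364.2] viewer xyz [ -3.  125.8 364.2] shift [-0.8  3.   0.2] turn [-0.006  0.    -0.001] q [0.35 0.09 1.6  0.   1.45 0.22] open 0.0004 F [-12.4  -0.7   4.9] 5.944801568984985
69 [ 12.40387154 116.19878091 201.49704719] [ -5.27383625 109.3292288  184.29895926] [ 27.68526462 123.724238   230.5281931 ]
```

12 N is well above the 2 N the switch needs, which suggests it's at the stop. I'll back off, lift and check.

Emit:
apply_moves([
  [[0,-10,0],[0,0,0]],
  [[0,-25,0],[0,0,0]],
  [[0,-30,0],[0,0,0]],
  [[0,0,0],[0,0,0]],
])

```text
t: 4.0
tool_pos: [0.4543, 0.2373, 0.3633]
orientation: [-2.068, -2.362, 0.006]
force: [-0.9, -0.4, -0.7]
opening: 0.0004
gripper_force: 0.0
```

```bash
python3 -c "
from h import *
rel(-60,125,364,7.65)
im,d=snap('side','side4'); W=world('side',d); P=W.reshape(-1,3)
V=np.column_stack([(P*1000-O)@ux,(P*1000-O)@uy,P[:,2]*1000])
k=(V[:,2]>176)&(V[:,2]<215)&(abs(V[:,1]-125)<30)&(abs(V[:,0])<45);print(k.sum(),V[k].mean(0),V[k].min(0),V[k].max(0))
im,d=snap('top','top4'); W=world('top',d); P=W.reshape(-1,3)
V=np.column_stack([(P*1000-O)@ux,(P*1000-O)@uy,P[:,2]*1000])
k=(V[:,2]>180)&(V[:,2]<215)&(abs(V[:,1]-125)<30)&(abs(V[:,0])<45);print(k.sum(),k.any() and (V[k].mean(0),V[k].min(0),V[k].max(0)))
"
```

```text
t 4.0 pos [454.3 237.3 363.3] viewer xyz [-70.5 125.7 363.3] shift [-0.7 10.5 -0.7] turn [-0.004  0.001 -0.001] q [ 0.38 -0.08  1.78  0.    1.45  0.25] open 0.0004 F [-0.9 -0.4 -0.7] 0.0
94 [ 20.16501149 118.27201177 193.57151593] [ 11.30229338 110.13334951 176.55582089] [ 33.89459786 132.1010585  204.6493927 ]
26 (array([ 17.6005781 , 117.86126387, 195.7973622 ]), array([ 12.11132486, 113.09135087, 188.22881159]), array([ 25.8342103 , 132.22806343, 203.1252126 ]))
```

The ball centre now sits at about viewer x +23, z 191, so the switch is on. Next, over to the rack.

Emit:
apply_moves([
  [[-30,1,-5],[0,0,0]],
  [[-35,2,-5],[0,0,0]],
  [[-35,3,0],[0,0,0]],
  [[-35,3,0],[0,0,0]],
  [[-37,3,0],[0,0,0]],
  [[-37,4,0],[0,0,0]],
  [[-37,4,0],[0,0,0]],
  [[-37,4,0],[0,0,0]],
  [[-37,4,0],[0,0,0]],
  [[-37,4,0],[0,0,0]],
  [[-37,4,0],[0,0,0]],
  [[-28,0,0],[0,0,0.029]],
])

```text
t: 5.1
tool_pos: [0.5503, -0.1795, 0.3752]
orientation: [2.104, 2.33, 0.0]
force: [0.9, 0.0, 0.1]
opening: 0.0006
gripper_force: 0.0
```

Emit:
apply_moves([
  [[0,0,0],[0,0,0]],
  [[0,0,0],[0,0,0]],
  [[0,0,0],[0,0,0]],
  [[0,0,0],[0,0,0]],
  [[0,0,0],[0,0,0]],
  [[0,0,0],[0,0,0]],
  [[0,0,0],[0,0,0]],
  [[0,0,0],[0,0,0]],
  [[0,0,0],[0,0,0]],
  [[0,0,0],[0,0,0]],
  [[0,0,0],[0,0,0]],
  [[0,0,0],[0,0,0]],
], claw=0.75)

```text
t: 6.1
tool_pos: [0.549, -0.1758, 0.3747]
orientation: [2.104, 2.333, -0.0]
force: [0.1, -0.1, -0.1]
opening: 0.0691
gripper_force: 0.0
```

```bash
python3 -c "
from h import *
d=np.array([546.8,-176.3,0])-O
rel(d@ux,d@uy,252,6.0)
im,dd=snap('side','side5'); cv2.imwrite('pics/c5.png',cv2.resize(im[140:350,190:390],None,fx=2.8,fy=2.8,interpolation=3))"
```

```text
t 6.1 pos [ 549.  -175.8  374.7] viewer xyz [ -31.6 -296.3  374.7] shift [ -0.3  -2.3 122.7] turn [-0.     0.    -0.002] q [-0.4   0.08  1.59 -0.    1.46 -0.5 ] open 0.0691 F [ 0.1 -0.1 -0.1] 0.0
```

View pics/c5.png

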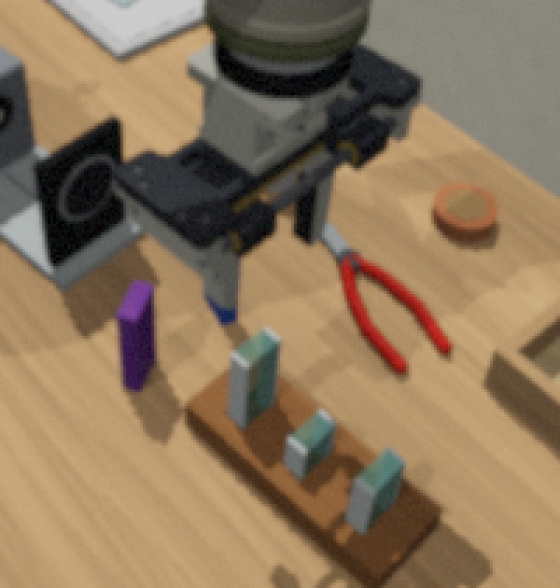

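The fingers straddle the tall sample, with clear space around its frosted ends. I'll descend with the small correction.

Emit:
apply_moves([
  [[0,-2.3,15],[0,0,0]],
  [[0,0,18],[0,0,0]],
  [[0,0,18],[0,0,0]],
  [[0,0,18],[0,0,0]],
  [[0,0,18],[0,0,0]],
  [[0,0,18],[0,0,0]],
  [[0,0,18],[0,0,0]],
  [[0,0,0],[0,0,0]],
  [[0,0,0],[0,0,0]],
])

```text
t: 6.9
tool_pos: [0.5462, -0.1759, 0.2508]
orientation: [-2.103, -2.331, 0.001]
force: [-0.6, 0.1, 0.1]
opening: 0.0697
gripper_force: 0.0
```

```bash
python3 -c "
from h import *
d=np.array([546.8,-176.3,0])-O
rel(d@ux,d@uy,252,6.0)
im,dd=snap('side','side6'); cv2.imwrite('pics/c6.png',cv2.resize(im[200:350,220:370],None,fx=3.5,fy=3.5,interpolation=3))"
```

```text
t 6.9 pos [ 546.2 -175.9  250.8] viewer xyz [ -34.4 -296.   250.8] shift [-0.5  0.6 -1.2] turn [-0.002 -0.001 -0.002] q [-0.4   0.19  1.71  0.    1.24 -0.5 ] open 0.0697 F [-0.6  0.1  0.1] 0.0
```

View pics/c6.png

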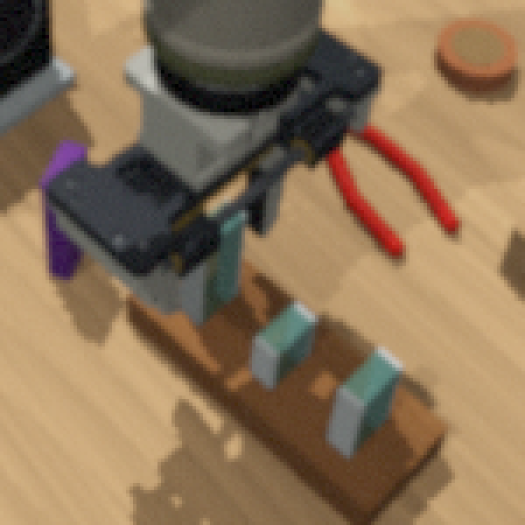

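The fingers are on either side of the sample's narrow faces. I'll close at 20 N.

Emit:
apply_moves([
  [[0,0,0],[0,0,0]],
  [[0,0,0],[0,0,0]],
  [[0,0,0],[0,0,0]],
  [[0,0,0],[0,0,0]],
  [[0,0,0],[0,0,0]],
  [[0,0,0],[0,0,0]],
  [[0,0,0],[0,0,0]],
  [[0,0,0],[0,0,0]],
  [[0,0,0],[0,0,0]],
  [[0,0,0],[0,0,0]],
  [[0,0,0],[0,0,0]],
  [[0,0,0],[0,0,0]],
], claw=0, newtons=20)

```text
t: 7.95
tool_pos: [0.5469, -0.1761, 0.2521]
orientation: [2.104, 2.333, 0.0]
force: [-1.9, 0.1, 5.4]
opening: 0.0357
gripper_force: 20.0
```

Emit:
apply_moves([
  [[0,0,-5],[0,0,0]],
  [[0,0,-8],[0,0,0]],
  [[0,0,-15],[0,0,0]],
  [[0,0,-20],[0,0,0]],
  [[0,0,-20],[0,0,0]],
  [[0,0,-20],[0,0,0]],
  [[0,0,-20],[0,0,0]],
  [[0,0,-20],[0,0,0]],
  [[0,0,-20],[0,0,0]],
  [[0,0,-10],[0,0,0]],
  [[0,0,0],[0,0,0]],
  [[0,0,0],[0,0,0]],
])

```text
t: 8.95
tool_pos: [0.5468, -0.176, 0.4097]
orientation: [2.104, 2.332, 0.0]
force: [-0.1, 1.1, -1.9]
opening: 0.0358
gripper_force: 20.0
```

```bash
python3 -c "
from h import *
rel(0,0,420,7.65)
im,dd=snap('side','side7'); cv2.imwrite('pics/c7.png',cv2.resize(im[100:350,170:370],None,fx=2.4,fy=2.4,interpolation=3))"
```

```text
t 8.95 pos [ 546.8 -176.   409.7] viewer xyz [ -33.9 -296.3  409.7] shift [297.2  24.8 -10.4] turn [ 0.001  0.    -0.03 ] q [-0.4   0.06  1.55 -0.    1.53 -0.5 ] open 0.0358 F [-0.1  1.1 -1.9] 19.996457397937775
```

View pics/c7.png

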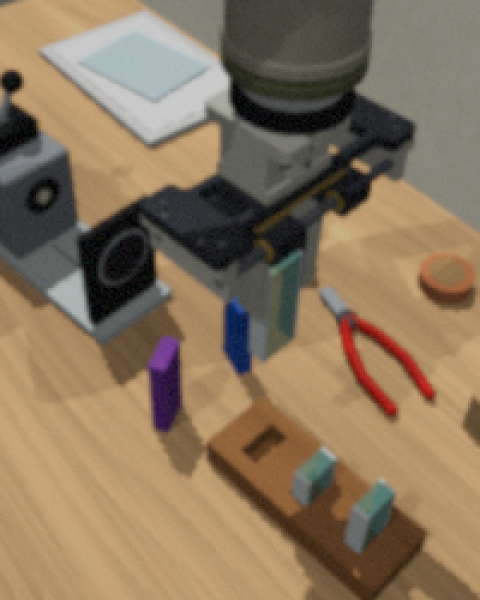

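The sample is held upright and clear of the rack, its underside about 167 mm up, above the analyser's 135 mm. I'll carry it over the gap.

Emit:
apply_moves([
  [[10,1,0],[0,0,-0.01]],
  [[22,2,0],[0,0,-0.02]],
  [[30,2.3,0],[0,0,0]],
  [[30,2.3,0],[0,0,0]],
  [[30,2.3,0],[0,0,0]],
  [[30,2.3,0],[0,0,0]],
  [[30,2.3,0],[0,0,0]],
  [[30,2.3,0],[0,0,0]],
  [[30,2.3,0],[0,0,0]],
  [[30,2.3,0],[0,0,0]],
  [[20,2,0],[0,0,0]],
  [[7,0,0],[0,0,0]],
])

```text
t: 10.0
tool_pos: [0.53, 0.1267, 0.408]
orientation: [-2.063, -2.366, 0.002]
force: [-0.4, -0.6, -1.8]
opening: 0.0359
gripper_force: 20.0
```

Emit:
apply_moves([
  [[0,0,0],[0,0,0]],
  [[0,0,0],[0,0,0]],
  [[0,0,0],[0,0,0]],
])

```text
t: 10.25
tool_pos: [0.531, 0.1226, 0.4091]
orientation: [-2.069, -2.363, 0.002]
force: [-1.0, -0.9, -1.5]
opening: 0.0361
gripper_force: 20.0
```

```bash
cat >> h.py <<'E'
def samp(n,tag,z0,z1,yr=40):
    im,d=snap(n,tag); P=world(n,d)*1000; V=np.dstack([(P-O)@ux,(P-O)@uy,P[...,2]])
    k=(abs(V[...,0])<40)&(abs(V[...,1])<yr)&(V[...,2]>z0)&(V[...,2]<z1)
    Q=V[k]; r=cv2.minAreaRect(Q[:,:2].astype(np.float32))
    print(tag,k.sum(),'rect',np.round(r[0],1),np.round(r[1],1),round(r[2],1),'pct',np.round(np.percentile(Q,[1,50,99],axis=0),1).tolist())
    return im
E
python3 -c "
from h import *
rel(0,0,279.6,7.65)
samp('side','side8',150,195)
samp('top','top8',150,195)"
```

```text
t 10.25 pos [531.  122.6 409.1] viewer xyz [ -9.8   1.8 409.1] shift [ -1.8   9.9 129.5] turn [-0.001  0.    -0.001] q [ 0.13 -0.02  1.64 -0.    1.53  0.  ] open 0.0361 F [-1.  -0.9 -1.5] 19.99640017747879
side8 163 rect [-13.4  -5.2] [15.5 39.1] 67.6 pct [[-29.5, -8.5, 166.4], [-15.8, -6.1, 180.0], [7.1, 8.6, 194.8]]Traceback (most recent call last):
  File "<string>", line 5, in <module>
    samp('top','top8',150,195)
    ~~~~^^^^^^^^^^^^^^^^^^^^^^
  File "h.py", line 24, in samp
    print(tag,k.sum(),'rect',np.round(r[0],1),np.round(r[1],1),round(r[2],1),'pct',np.round(np.percentile(Q,[1,50,99],axis=0),1).tolist())
                                                                                            ~~~~~~~~~~~~~^^^^^^^^^^^^^^^^^^^^
    return _quantile_unchecked(
        a, q, axis, out, overwrite_input, method, keepdims, weights)
    return _ureduce(a,
                    func=_quantile_ureduce_func,
    ...<5 lines>...
                    overwrite_input=overwrite_input,
                    method=method)
    r = func(a, **kwargs)
    result = _quantile(arr,
                       quantiles=q,
    ...<2 lines>...
                       out=out,
                       weights=wgt)
    slices_having_nans = np.isnan(arr[-1, ...])
                                  ~~~^^^^^^^^^
IndexError: index -1 is out of bounds for axis 0 with size 0
```

Emit:
apply_moves([
  [[-0.9,5,3],[0,0,0]],
  [[-0.9,5,8],[0,0,0]],
  [[0,0,14],[0,0,0]],
  [[0,0,15],[0,0,0]],
  [[0,0,15],[0,0,0]],
  [[0,0,15],[0,0,0]],
  [[0,0,15],[0,0,0]],
  [[0,0,15],[0,0,0]],
  [[0,0,14],[0,0,0]],
  [[0,0,10],[0,0,0]],
  [[0,0,5],[0,0,0]],
  [[0,0,0],[0,0,0]],
])

```text
t: 11.35
tool_pos: [0.5408, 0.1227, 0.2789]
orientation: [-2.068, -2.362, 0.003]
force: [-0.5, 0.2, -1.0]
opening: 0.0361
gripper_force: 20.0
```

Emit:
apply_moves([
  [[0,0,0],[0,0,0]],
  [[0,0,0],[0,0,0]],
  [[0,0,0],[0,0,0]],
])

```text
t: 11.6
tool_pos: [0.5417, 0.123, 0.2819]
orientation: [2.068, 2.363, 0.002]
force: [0.7, -0.8, -1.7]
opening: 0.036
gripper_force: 20.0
```

```bash
python3 -c "
from h import *
rel(0,0,279.6,7.65)
im=samp('side','side9',20,88,25)
cv2.imwrite('pics/c9.png',cv2.resize(im[80:250,120:290],None,fx=3.4,fy=3.4,interpolation=3))"
```

```text
t 11.6 pos [541.7 123.  281.9] viewer xyz [  0.9   0.8 281.9] shift [-0.8 -0.9  2.3] turn [ 0.002  0.    -0.001] q [ 0.13  0.1   1.75  0.    1.29 -0.  ] open 0.036 F [ 0.7 -0.8 -1.7] 19.996480643749237
side9 122 rect [-3.5 -7. ] [18.9 38.2] 64.0 pct [[-18.8, -9.3, 39.8], [-14.3, -6.8, 74.0], [17.0, 8.8, 87.5]]
```

View pics/c9.png

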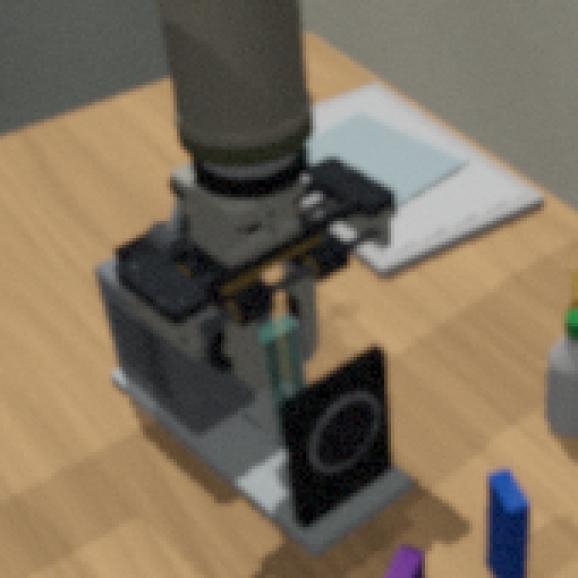

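The sample hangs upright in the gap between lamp and analyser. Measured x runs from -18.8 to 17 mm and the underside is at about 40 mm, so the middle is near 87 mm. I'll hold briefly, then hand in.

Emit:
apply_moves([
  [[0,-0.5,1.5],[0,0,0]],
  [[0,0,0],[0,0,0]],
  [[0,0,0],[0,0,0]],
  [[0,0,0],[0,0,0]],
  [[0,0,0],[0,0,0]],
  [[0,0,0],[0,0,0]],
  [[0,0,0],[0,0,0]],
  [[0,0,0],[0,0,0]],
  [[0,0,0],[0,0,0]],
  [[0,0,0],[0,0,0]],
  [[0,0,0],[0,0,0]],
  [[0,0,0],[0,0,0]],
])

```text
t: 12.65
tool_pos: [0.5407, 0.1229, 0.2792]
orientation: [-2.069, -2.364, 0.0]
force: [0.9, 0.2, -2.3]
opening: 0.0359
gripper_force: 20.0
```

```bash
python3 -c "
from h import *
rel(0,0,279.6,7.65)
print(robot.close_job())"
```

```text
t 12.65 pos [540.7 122.9 279.2] viewer xyz [-1.000e-01  8.000e-01  2.792e+02] shift [-0.8  0.1 -0.4] turn [-0.    -0.    -0.001] q [ 0.13  0.1   1.75  0.    1.29 -0.  ] open 0.0359 F [ 0.9  0.2 -2.3] 19.996452033519745
the job is handed in; nothing more can be done
None
```

The job is handed in at 12.65 s with no verdict shown: the lamp switch measured fully on after the push, and the tall sample is held at 20 N by its frosted faces, square and upright in the gap with its middle about 1 mm from the beam.

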